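# Spoon the brass ball into the cup

### The arm

A 6-joint arm with a two-finger parallel gripper is mounted at the origin on the work surface. World frame = base frame: x ahead of the robot, y to its left, z up, the work surface at z = 0. Lengths are in m, angles in rad, forces in N, time in s.
With the tool pointing down it reaches from about 0.275 to 0.875 m from the base axis. Payload 12.5 kg.
Tool frame: the origin (TCP) lies at the very end of the fingers, on their centre line; the grasp point (between the pads) lies 19 mm behind it; z points along the fingers, y is the line along which they close (so a half turn about z gives the same grasp; the last joint's range is limited). The gripper opens to 85 mm and grips with 20 to 120 N. Pads are 22 mm wide; open, the fingers measure 114 mm over their backs; the gripper's body (76 mm by 85 mm) begins 54 mm behind the grasp point. The pads swing forward as they close: fully open they stand 13 mm farther back than shut.
Start: joints at [-1.229, 0.351, 1.652, -0, 1.139, -0.085], TCP at [0.228, -0.501, 0.231] pointing down, gripper open.
Joint ranges: [-2.75, 2.75], [-0.79, 2.1], [0.01, 2.65], [-1.57, 4.71], [0.07, 3.14], [-2.87, 2.87]. Speed limits (rad/s): [2.22, 2.22, 2.79, 3.14, 3.14, 3.14].

### API

Orientations are given as a unit quaternion [w, x, y, z].
In Python, from bench import manip gives the robot as it stands.
- The arm moves only by the tool move_arm, never from a script. Its argument "plan" is one flat list of numbers, 6 for each row, row after row: the shift along the tool's x, y, z in cm, then the turn, a rotation vector about the tool's x, y, z in rad. A call has exactly 5 rows; each row is the pose to reach, as a shift and turn from the pose commanded when the call began, along the tool's axes at that moment; what a row does not reach only later rows make up. A row lasts 1/8 s, in which the tool goes at most 62.5 mm and 10.7 degrees, less where a joint would pass 70% of its speed; a pose out of reach is approached as far as the arm can. A call with a gripper value outside its range is refused whole. "gripper" is the opening, from 0 (shut) to 1 (fully open), set as the call begins (left out, the last holds). The fingers move at their own pace and stop on an object; "force" is the grip in N (left out, the last holds). Time passes only in rows, so rows that repeat a pose let the fingers close, or fill a call up. It gives the time, the measured TCP pose, the force, the opening and the grip force at its end, in the units of the state.
- manip.read_state(): the state, without advancing time (a new reading comes with each control period).
- manip.grab_frame(name): name is "side" or "top" or "wrist"; returns a dict with "img" (384x512x3 uint8, red, green, blue), "depth" (384x512 float32, m along the optical axis (not along the pixel's ray), 0 where there is no reading), "intrinsics" (3x3 intrinsics, pixels), "R" (3x3) and "t" (3): a world point X has camera coordinates R X + t. Camera axes: x right, y down, z forward; pixel columns grow to the right and rows downward; lengths in m; the calibration is good to about 2 mm. A picture is of the moment at which its call begins.
- manip.close_job(): hands the job in; it is judged then, once.
Trained networks look in a picture, given as the dict that the camera call returned (one of the last four; its "shot" number tells which), for a name from the list of things; names that differ only in an ending like _2 or _b are one class to them, and where a whole thing is asked for, a point or a joint stands for the part that bears it (a point fixed in the world has none). Each returns a list of dicts, best first, with "conf" (0 to 1); they miss things now and then, are a little off and sometimes report something else, mostly with a low value. They report only what shows in the picture. A call takes as long as a camera call.
- manip.recognise(picture, label): "box" ([centre column, centre row, width, height] in pixels, round what is visible of it).
- manip.trace(picture, label): "region" (384x512 bool, what is visible of it) and "box" ([centre column, centre row, width, height] in pixels, round what is visible of it).
- manip.mark_of(picture, label): "position" ([column, row] in pixels: a listed point, or the origin of a listed thing).
The state is a dict: "t": time; "joint_pos": joint angles; "joint_vel": joint speeds; "joint_torque": joint torques, N m; "tool_pos": TCP position; "orientation": TCP orientation; "ft_force": force on the tool from outside, world axes, zero at the start; "torque": the same for the moment, N m; "finger_gap": finger opening in m; "finger_force": force on a finger pad.
Only numpy, scipy, OpenCV 4.12 (cv2) and the standard library are available. Lean on these libraries where they do the work, as an engineer would, in place of code of your own. Each camera call takes 0.05 s, during which the arm holds its last target. There are 200 camera calls.

### The job

Pick up the red-handled one-ball spoon and scoop the polished brass ball (not the steel or the black one) off the green rack with it. Carry the ball in the spoon and tip it into the blue cup, which must stay standing, without the gripper ever touching the ball. Then stand the spoon on its flat underside anywhere on the bench clear of the rack, and let go.

Things in the scene. Friction and masses are not known exactly. Their poses are not given: they have to be found in the camera images.
- spoon_grip (a point): One-ball aluminium spoon, loose, 0.14 kg, standing flat on the bench. Point: centre of its upright red grip (44 mm along x, 16 mm thick along y, top 22 mm above the point). x points along the spoon to its nose, z up. The flat underside lies 45 mm below the point; under the grip a foot 54 x 36 x 6 mm (x, y, z).
- spoon_pocket (a point): Where a ball's centre sits in the spoon: 100 mm ahead of and 28.4 mm below the grip point, 16.6 mm above the underside, over a 10 mm hole. Rear wall 17 mm behind; ramped lip 50 mm wide ends 25 mm ahead; side walls 12 mm high, 34 mm apart at the back, about 46 at the front. Kept level it holds the ball; tipped nose down 40 to 50 degrees the ball rolls out over the lip.
- brass_ball_center (a point): Centre of the polished hollow brass (golden) ball, 30 mm in diameter, 50 g, loose in one of the rack's three seats; the other two hold a steel and a black ball of the same size. Which seat is which varies.
- rack: Green fixed plate 120 (x) x 290 (y) x 6 mm, origin under its centre. Ball seats (8 mm holes) at x 20, y -80, 0, 80 mm, 0.5 mm deep. Behind the balls at x 39.5 a stop rod (6 mm thick, along y, axis 20 mm above origin). Front (-x) open: a spoon slid along the plate in +x pushes the ball 1.5 mm to the rod, then runs on under both and the ball rides into the pocket. End blocks at y +-138, 32 mm high.
- cup: Blue round open cup, loose, 0.45 kg, 60 mm high, mouth 110 mm across (wall 4 mm). Origin at the centre of its underside, z up.

How it is judged:
On the way, in this order (a step that is already met when the one before it is completed fails the run):
1. the brass ball lies in the spoon's pocket, lifted clear of the rack (height (world z) of brass_ball_center above 0.06 m and distance between brass_ball_center and spoon_pocket below 0.015 m), for 0.2 s.
2. the brass ball is in the cup (horizontal distance between brass_ball_center and cup below 0.045 m and z of brass_ball_center in the frame of cup below 0.04 m), for 0.2 s.
At the end, for the whole second after the job is handed in: The brass ball lies in the cup (within 45 mm of its axis, less than 40 mm above its underside); the cup stands upright on the bench (within 10 degrees); the spoon stands on its underside on the bench (within 10 degrees), its grip point over 85 mm from the rack's origin (all of step 2 and angle between each of cup, spoon_grip's own z axis and vertical below 0.17 rad and height (world z) of cup below 0.01 m and height (world z) of spoon_grip below 0.055 m and horizontal distance between spoon_grip and rack above 0.085 m); the robot touches nothing.
It fails at once if the gripper touches the brass ball (contact force between the fingers and brass_ball above 0.3 N).
It also fails if it takes over 58 s, if anything falls off the work surface, if the arm or the gripper's body presses on something with over 40 N, if the wrist force passes 120 N, or if a joint passes its speed limit or range.

## Working session

There is one attempt and no reset: what is moved stays moved. The work goes in short steps, Python scripts to look and compute and a tool call to move; the robot and the scene stay as the last step left them, time stands still between calls to the robot, and variables do not carry over. Pictures are saved under pics/ and viewed, at most 10 in all, crops included, and the job is handed in when it is done.

Besides the shell and the picture viewer there is one more tool, called after "Emit:" in YAML: its name, and indented under it one key for each argument. move_arm: Moves the arm, as the interface text tells. Its arguments: {"type":"object","properties":{"plan":{"type":"array","items":{"type":"number"}},"gripper":{"type":"number"},"force":{"type":"number"}},"required":["plan"]}

```bash
mkdir -p pics
cat > h.py <<'E'
import numpy as np, cv2
from bench import manip
from scipy.spatial.transform import Rotation as Ro
def px2w(f,u,v,d=None,z=None):
    K=f["intrinsics"];R=np.array(f["R"]);t=np.array(f["t"])
    r=np.linalg.inv(K)@np.array([u,v,1.])
    if z is not None:
        o=-R.T@t; w=R.T@r; return o+w*(z-o[2])/w[2]
    if d is None: d=f["depth"][int(round(v)),int(round(u))]
    return R.T@(r*d-t)
def cloud(f,m):
    v,u=np.nonzero(m&(f["depth"]>0)); d=f["depth"][v,u]
    r=np.linalg.inv(f["intrinsics"])@np.array([u,v,np.ones_like(u)])
    return (np.array(f["R"]).T@(r*d-np.array(f["t"])[:,None])).T
def save(f,n): cv2.imwrite("pics/"+n,f["img"][:,:,::-1])
E
python3 - <<'E'
from h import *
fs={}
for n in["top","side"]:
    f=manip.grab_frame(n); save(f,n+"1.png"); print(n, -np.array(f["R"]).T@f["t"])
    for l in["spoon_grip","spoon_pocket","brass_ball_center","rack","cup"]:
        for m in manip.mark_of(f,l)[:2]:
            z={"spoon_grip":.045,"spoon_pocket":.0166,"brass_ball_center":.0205,"rack":0,"cup":0}[l]
            print(l,round(m["conf"],2),np.round(m["position"]),px2w(f,*m["position"],z=z).round(4))
    fs[n]=f
a=np.hstack([fs["top"]["img"],fs["side"]["img"]])[:,:,::-1]
cv2.imwrite("pics/both.png",cv2.resize(a,(800,300)))
E
```

```text
top [ 0.38159648 -0.01679409  1.02956828]
spoon_grip 0.7 [371. 220.] [ 0.5061 -0.3206  0.045 ]
spoon_grip 0.38 [280. 177.] [ 0.6089 -0.0901  0.045 ]
spoon_pocket 0.82 [357. 180.] [ 0.6118 -0.2929  0.0166]
brass_ball_center 0.58 [282. 179.] [ 0.6081 -0.0983  0.0205]
rack 0.6 [251. 185.] [ 0.594  -0.0172  0.    ]
cup 0.9 [110. 242.] [0.4349 0.339  0.    ]
side [0.33377059 0.86011285 0.79357368]
spoon_grip 0.77 [295. 150.] [ 0.5102 -0.3261  0.045 ]
spoon_pocket 0.68 [266. 159.] [ 0.5974 -0.2885  0.0166]
brass_ball_center 0.47 [246. 193.] [ 0.6111 -0.0889  0.0205]
rack 0.84 [244. 215.] [ 0.5931 -0.0141  0.    ]
cup 0.87 [272. 332.] [0.43   0.3362 0.    ]
```

View pics/top1.png

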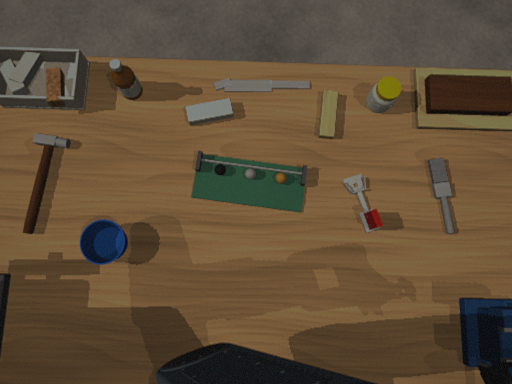

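View pics/side1.png

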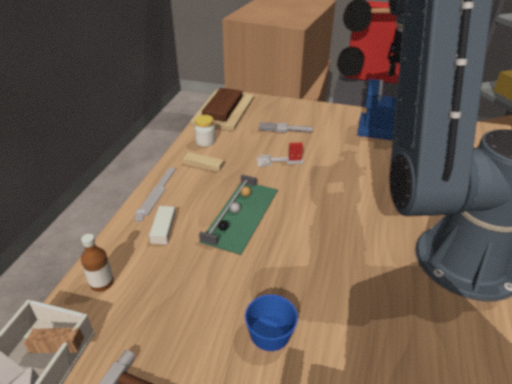

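Top view: brass ball at (281,178) in the seat nearest the spoon. Spoon grip is at (371,220) and its nose at about (355,182). Cup is at (104,242). The side view agrees.

```bash
cat >> h.py <<'E'
def row(pos,x_axis_yaw,pitch=0,s=None):
    """row for tool target: TCP pos, tool x along yaw, nose-down pitch; from the present pose"""
    s=s or manip.read_state()
    w,x,y,z=s["orientation"]; R0=Ro.from_quat([x,y,z,w])
    Rt=Ro.from_euler("z",x_axis_yaw)*Ro.from_euler("y",pitch)*Ro.from_euler("x",np.pi)
    d=R0.inv().apply(np.array(pos)-s["tool_pos"])*100
    return d.round(2),(R0.inv()*Rt).as_rotvec().round(3)
E
python3 - <<'E'
from h import *
f=manip.grab_frame("top"); hsv=cv2.cvtColor(f["img"],cv2.COLOR_RGB2HSV)
m=(hsv[...,0]>60)&(hsv[...,0]<95)&(hsv[...,1]>90); n,l,st,c=cv2.connectedComponentsWithStats(m.astype(np.uint8)); k=1+st[1:,4].argmax()
P=cloud(f,l==k); P=P[P[:,2]<.012]; r=cv2.minAreaRect((P[:,:2]*1000).astype(np.float32)); print("rack",r,np.median(P[:,2]))
for l in["spoon_grip","cup","brass_ball_center"]:
    for t in manip.trace(f,l)[:1]:
        P=cloud(f,t["region"]);print(l,t["conf"],t["box"],P.mean(0).round(4),P[:,2].min().round(3),P[:,2].max().round(3))
        print(cv2.minAreaRect((P[:,:2]*1000).astype(np.float32)))
        if l=="spoon_grip":
            Q=P[P[:,2]>.06];print("grip top",Q.mean(0),cv2.minAreaRect((Q[:,:2]*1000).astype(np.float32)))
s=manip.read_state();w,x,y,z=s["orientation"];print(s["tool_pos"],Ro.from_quat([x,y,z,w]).as_matrix().round(3))
print(row([.47,-.333,.25],.32))
E
```

```text
rack ((590.6790771484375, -10.698577880859375), (286.57891845703125, 97.24531555175781), 83.57473754882812) 0.007187037810626408
spoon_grip 0.6 [364.0, 204.2, 42.8, 63.3] [ 0.5515 -0.3089  0.0218] -0.003 0.072
((555.9790649414062, -313.0458679199219), (150.78097534179688, 55.44538879394531), 22.393413543701172)
grip top [ 0.508581   -0.3252097   0.06750968] ((508.98309326171875, -325.9793701171875), (43.757423400878906, 17.095056533813477), 20.050167083740234)
cup 0.95 [106.5, 243.3, 49.8, 43.0] [0.4345 0.3484 0.0249] -0.003 0.066
((438.9175720214844, 340.1883544921875), (119.39064025878906, 108.65243530273438), 10.509196281433105)
brass_ball_center 0.67 [282.5, 176.1, 10.6, 5.0] [ 0.611  -0.0937  0.0316] 0.022 0.041
((612.103515625, -94.03816223144531), (25.8940372467041, 27.6448974609375), 46.02618408203125)
[ 0.22770232 -0.50064392  0.23129721] [[ 0.91   0.414  0.   ]
 [ 0.414 -0.91  -0.   ]
 [-0.     0.    -1.   ]]
(array([29.  , -5.23, -1.87]), array([0.   , 0.   , 0.107]))
```

Run:
```python
from h import *
print(row([.51,-.325,.22],.36))
f=manip.grab_frame("wrist");R=np.array(f["R"]);print(-R.T@f["t"],R.round(2))
```

```text
(array([32.97, -4.3 ,  1.13]), array([0.   , 0.   , 0.067]))
[ 0.29546485 -0.46891313  0.37394469] [[ 0.41 -0.91  0.  ]
 [-0.87 -0.39  0.3 ]
 [-0.27 -0.12 -0.96]]
```

Emit:
move_arm:
  plan: [6,-0.8,0.2,0,0,0.01,12,-1.6,0.4,0,0,0.03,18,-2.4,0.6,0,0,0.04,24,-3.2,0.8,0,0,0.05,29,-4.3,1.1,0,0,0.067]

```text
t: 1.48
tool_pos: [0.4757, -0.3401, 0.2203]
orientation: [0.0, 0.984, 0.179, 0.0]
ft_force: [0.8, -0.8, -0.2]
finger_gap: 0.0853
finger_force: 0.0
```

Emit:
move_arm:
  plan: [2,0,0,0,0,0,4,0.1,0,0,0,0,4,0.1,0,0,0,0,4,0.1,0,0,0,0,4,0.1,0,0,0,0]

```text
t: 2.1
tool_pos: [0.511, -0.3289, 0.2204]
orientation: [0.0, 0.984, 0.178, -0.0]
ft_force: [0.2, 0.7, 0.4]
finger_gap: 0.0855
finger_force: 0.0
```

Run:
```python
from h import *
s=manip.read_state();print(s["tool_pos"],s["joint_pos"])
f=manip.grab_frame("wrist"); save(f,"w1.png"); hsv=cv2.cvtColor(f["img"],cv2.COLOR_RGB2HSV)
m=((hsv[...,0]<8)|(hsv[...,0]>172))&(hsv[...,1]>150)
n,l,st,c=cv2.connectedComponentsWithStats(m.astype(np.uint8)); k=1+st[1:,4].argmax()
P=cloud(f,l==k); Q=P[(P[:,2]>.058)&(P[:,2]<.075)]; print(len(Q),Q.mean(0),cv2.minAreaRect((Q[:,:2]*1000).astype(np.float32)))
for l in["spoon_grip","spoon_pocket"]:
    for q in manip.mark_of(f,l)[:1]: print(l,q["conf"],q["position"],px2w(f,*q["position"],z=.045 if l=="spoon_grip" else .0166))
```

```text
[ 0.51098902 -0.32893973  0.22038587] [-6.48505235e-01  4.66016785e-01  1.50678490e+00 -1.05237669e-04
  1.16880021e+00  5.63623045e-01]
843 [ 0.50944706 -0.32621492  0.06692646] ((508.5920715332031, -326.396484375), (43.876304626464844, 15.338529586791992), 19.85675811767578)
spoon_grip 0.71 [252.0, 168.6] [ 0.50700329 -0.32617073  0.045     ]
spoon_pocket 0.9 [257.7, 56.2] [ 0.60432326 -0.29558192  0.0166    ]
```

View pics/w1.png

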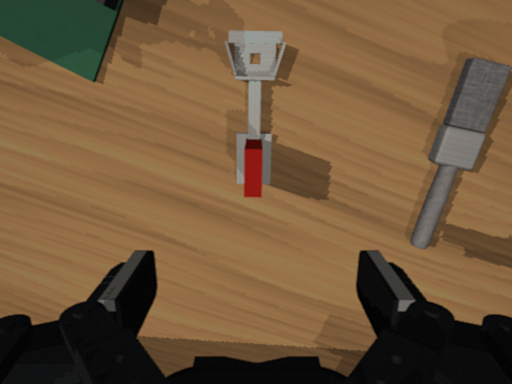

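Picture: spoon under the gripper, red grip at (253,165), pocket hole at (256,58), yaw about 0.34.

Run:
```python
from h import *
print(row([.5088,-.3263,.027],.34))
```

```text
(array([-0.15, -0.31, 19.34]), array([ 0.   , -0.   ,  0.019]))
```

Emit:
move_arm:
  plan: [-0.1,-0.3,5,0,0,0.019,-0.15,-0.3,10,0,0,0.019,-0.15,-0.3,14,0,0,0.019,-0.15,-0.3,17,0,0,0.019,-0.15,-0.3,19.3,0,0,0.019]
  gripper: 1

```text
t: 2.88
tool_pos: [0.5088, -0.3259, 0.026]
orientation: [-0.0, 0.986, 0.169, -0.0]
ft_force: [-0.0, 0.1, 0.7]
finger_gap: 0.0856
finger_force: 0.0
```

Emit:
move_arm:
  plan: [0,0,0,0,0,0,0,0,0,0,0,0,0,0,0,0,0,0,0,0,0,0,0,0,0,0,0,0,0,0]
  gripper: 0
  force: 60

```text
t: 3.5
tool_pos: [0.5096, -0.3263, 0.0283]
orientation: [0.0, 0.986, 0.17, 0.0]
ft_force: [-0.6, 1.6, 6.2]
finger_gap: 0.0154
finger_force: 59.3
```

Emit:
move_arm:
  plan: [0,0,0,0,0,0,0,0,0,0,0,0,0,0,0,0,0,0,0,0,0,0,0,0,0,0,0,0,0,0]

```text
t: 4.12
tool_pos: [0.5097, -0.3263, 0.0283]
orientation: [0.0, 0.986, 0.17, 0.0]
ft_force: [-0.9, 0.4, 6.4]
finger_gap: 0.0152
finger_force: 59.3
```

Emit:
move_arm:
  plan: [0,0,-0.5,0,0,0,0,0,-3,0,0,0,0,0,-8,0,0,0,0,0,-14,0,0,0,0,0,-20,0,0,0]

```text
t: 4.75
tool_pos: [0.5088, -0.3257, 0.2293]
orientation: [-0.0, 0.986, 0.17, -0.0]
ft_force: [-0.1, -1.4, -0.9]
finger_gap: 0.0154
finger_force: 58.5
```

Run:
```python
from h import *
print(row([.53,-.19,.24],-.12)); print(manip.read_state()["ft_force"])
```

```text
(array([  6.53, -12.09,  -1.07]), array([-0.   ,  0.   ,  0.461]))
[-0.13329988 -1.3574284  -0.92270565]
```

Emit:
move_arm:
  plan: [1.7,-3,-0.3,0,0,0.12,3.4,-6,-0.5,0,0,0.23,5,-9,-0.8,0,0,0.34,6.5,-12.1,-1,0,0,0.46,6.5,-12.1,-1,0,0,0.46]

```text
t: 5.38
tool_pos: [0.5301, -0.1885, 0.2377]
orientation: [-0.0, 0.998, -0.059, 0.0]
ft_force: [-0.4, 0.1, -2.0]
finger_gap: 0.0153
finger_force: 58.8
```

Emit:
move_arm:
  plan: [0,0,0,0,0,0,0,0,0,0,0,0,0,0,0,0,0,0,0,0,0,0,0,0,0,0,0,0,0,0]

```text
t: 6.0
tool_pos: [0.53, -0.1904, 0.2372]
orientation: [-0.0, 0.998, -0.06, -0.0]
ft_force: [0.3, 0.1, -1.2]
finger_gap: 0.0152
finger_force: 58.8
```

Run:
```python
from h import *
s=manip.read_state();print(s["tool_pos"],s["joint_pos"])
w,x,y,z=s["orientation"];R0=Ro.from_quat([x,y,z,w])
f=manip.grab_frame("wrist"); save(f,"w2.png")
zp=s["tool_pos"][2]+.0167-.0284
q=manip.mark_of(f,"spoon_pocket")[0];p=px2w(f,*q["position"],z=zp);print("pocket",q["conf"],q["position"],p,R0.inv().apply(p-s["tool_pos"]))
for q in manip.mark_of(f,"brass_ball_center")[:2]: print("ball",q["conf"],q["position"],px2w(f,*q["position"],z=.0205))
for q in manip.mark_of(f,"rack")[:1]: print("rack",q["conf"],q["position"],px2w(f,*q["position"],z=.0))
```

```text
[ 0.52998978 -0.19040844  0.2372454 ] [-4.27576683e-01  3.68593195e-01  1.61035401e+00  1.07199918e-05
  1.16274517e+00  1.26252562e+00]
pocket 0.97 [257.6, 24.1] [ 0.62704101 -0.2025179   0.2255454 ] [0.09780372 0.00047209 0.01169098]
ball 0.93 [153.2, 87.1] [ 0.61302003 -0.0969071   0.0205    ]
rack 0.57 [79.1, 108.7] [ 0.60115541 -0.007315    0.        ]
```

View pics/w2.png

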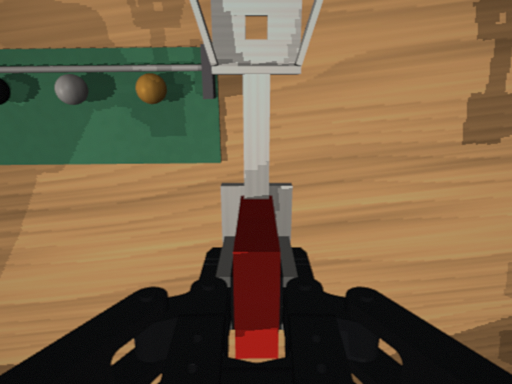

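Picture: brass ball at (151,88), pocket hole at (257,26). The rack edge and rod run level, so the tool yaw matches the rack.

Run:
```python
from h import *
f=manip.grab_frame("wrist"); h=cv2.cvtColor(f["img"],cv2.COLOR_RGB2HSV)
m=(h[...,0]>8)&(h[...,0]<24)&(h[...,1]>170)&(h[...,2]>90); m[:60]=0;m[120:]=0;m[:,:125]=0;m[:,180:]=0
v,u=np.nonzero(m);print(len(u),u.min(),u.max(),v.min(),v.max()); 
b=px2w(f,(u.min()+u.max())/2,(v.min()+v.max())/2,z=.0205);print(b)
g=(h[...,0]>60)&(h[...,0]<95)&(h[...,1]>90)
E=np.array([px2w(f,c,np.nonzero(g[:,c])[0].max()+.5,z=.006)[:2] for c in range(5,205,5)])
p=np.polyfit(E[:,1],E[:,0],1);print("yaw",-np.arctan(p[0]));yaw=-np.arctan(p[0])
print("front edge to ball",(b[0]-np.polyval(p,b[1]))*np.cos(yaw))
un=np.array([np.cos(-.12),np.sin(-.12),0])
st=b-.163*un-.0005*np.array([.12,.993,0]);st[2]=.12;print(st,row(st,-.12))
```

```text
461 137 158 74 101
[ 0.61336302 -0.09099203  0.0205    ]
yaw -0.026147777982589746
front edge to ball 0.10699739634437477
[ 0.45147522 -0.07197544  0.12      ] (array([ -9.2 , -10.81,  11.73]), array([0.   , 0.   , 0.001]))
```

Run:
```python
from h import *
f=manip.grab_frame("wrist"); h=cv2.cvtColor(f["img"],cv2.COLOR_RGB2HSV)
g=(h[...,0]>60)&(h[...,0]<95)&(h[...,1]>90)
g[200:]=0;c=np.arange(5,205,5);r=np.array([np.nonzero(g[:,k])[0].max()+.5 for k in c]);print(r[::6])
r=np.median(r)+0*r if r.std()>3 else r
E=np.array([px2w(f,a,b_,z=.006)[:2] for a,b_ in zip(c,r)])
p=np.polyfit(E[:,1],E[:,0],1);yaw=-np.arctan(p[0])
# rod: bright low-sat row near 68
rr=[(k,55+h[55:80,k,2].astype(int).argmax()) for k in range(5,195,5)];R=np.array([px2w(f,a,b_,z=.023)[:2] for a,b_ in rr]);q=np.polyfit(R[:,1],R[:,0],1)
b=px2w(f,151,87.5,z=.0205)
print("yaw edge",yaw,"rod",-np.arctan(q[0]),"ball",b,"edge-ball",(b[0]-np.polyval(p,b[1]))*np.cos(yaw),"rod-ball",(np.polyval(q,b[1])-b[0]))
un=np.array([np.cos(-.12),np.sin(-.12),0])
st=b-.163*un-.0005*np.array([.12,.993,0]);st[2]=.12;print(st,row(st,-.12))
```

```text
[163.5 163.5 162.5 162.5 162.5 162.5 161.5]
yaw edge -0.10975848197767478 rod -0.10646399821502883 ball [ 0.61294892 -0.09445663  0.0205    ] edge-ball 0.07949193983279383 rod-ball 0.01920435464591863
[ 0.45106111 -0.07544004  0.12      ] (array([ -9.2 , -10.46,  11.73]), array([-0.   ,  0.   ,  0.001]))
```

Emit:
move_arm:
  plan: [-3,-3.5,2,0,0,0,-6,-7,4,0,0,-0.012,-9.2,-10.4,6,0,0,-0.012,-9.2,-10.4,10,0,0,-0.012,-9.2,-10.4,12,0,0,-0.012]

```text
t: 6.92
tool_pos: [0.4504, -0.0755, 0.1161]
orientation: [-0.0, 0.999, -0.053, -0.001]
ft_force: [0.2, 0.2, -1.5]
finger_gap: 0.0155
finger_force: 58.9
```

Emit:
move_arm:
  plan: [0,0,2,0,0,0,0,0,4,0,0,0,0,0,5,0,0,0,0,0,6,0,0,0,0,0,6,0,0,0]

```text
t: 7.55
tool_pos: [0.4509, -0.076, 0.057]
orientation: [-0.0, 0.999, -0.054, -0.0]
ft_force: [-0.7, -0.1, -1.2]
finger_gap: 0.0154
finger_force: 58.9
```

Emit:
move_arm:
  plan: [0,0,0.5,0,0,0,0,0,1,0,0,0,0,0,1,0,0,0,0,0,1,0,0,0,0,0,1,0,0,0]

```text
t: 8.18
tool_pos: [0.4511, -0.0761, 0.0474]
orientation: [0.0, 0.999, -0.054, 0.0]
ft_force: [-0.1, -0.8, -1.1]
finger_gap: 0.0153
finger_force: 58.9
```

Run:
```python
from h import *
b=np.array([.61295,-.09446,.0205]);un=np.array([np.cos(-.108),np.sin(-.108),0]);n=np.array([-un[1],un[0],0])
st=b-.163*un+.0005*n*1;st[2]=.0345;print(row(st,-.108))
s=manip.read_state();print(s["tool_pos"],s["ft_force"])
```

```text
(array([-0.01,  0.03,  1.29]), array([ 0.   , -0.   ,  0.001]))
[ 0.45111831 -0.07606194  0.04740237] [-0.05178311 -0.76232254 -1.12281535]
```

Emit:
move_arm:
  plan: [0,0,0.5,0,0,0,0,0,0.9,0,0,0,0,0,1.15,0,0,0,0,0,1.3,0,0,0,0,0,1.3,0,0,0]

```text
t: 8.8
tool_pos: [0.4511, -0.0761, 0.0343]
orientation: [-0.0, 0.999, -0.054, 0.0]
ft_force: [-0.3, -0.1, -1.3]
finger_gap: 0.0153
finger_force: 59.1
```

Emit:
move_arm:
  plan: [0,0,0,0,0,0,0,0,0,0,0,0,0,0,0,0,0,0,0,0,0,0,0,0,0,0,0,0,0,0]

```text
t: 9.43
tool_pos: [0.4511, -0.0761, 0.0343]
orientation: [0.0, 0.999, -0.054, 0.0]
ft_force: [-1.1, -0.5, -0.8]
finger_gap: 0.0153
finger_force: 59.1
```

Emit:
move_arm:
  plan: [0,0,0.05,0,0,0,0.5,0,0.05,0,0,0,1,0,0.05,0,0,0,1.5,0,0.05,0,0,0,2,0,0.05,0,0,0]

```text
t: 10.05
tool_pos: [0.4707, -0.0781, 0.034]
orientation: [-0.0, 0.999, -0.054, -0.0]
ft_force: [-5.3, 0.5, 6.3]
finger_gap: 0.0151
finger_force: 60.2
```

Emit:
move_arm:
  plan: [0.4,0,0,0,0,0,0.8,0,0,0,0,0,1.2,0,0,0,0,0,1.6,0,0,0,0,0,2,0,0,0,0,0]

```text
t: 10.68
tool_pos: [0.4884, -0.0798, 0.0338]
orientation: [-0.0, 0.999, -0.053, -0.003]
ft_force: [-10.0, 1.9, 9.3]
finger_gap: 0.0153
finger_force: 60.6
```

Emit:
move_arm:
  plan: [0,0,-0.05,0,0,0,0,0,-0.1,0,0,0,0,0,-0.1,0,0,0,0,0,-0.1,0,0,0,0,0,-0.1,0,0,0]

```text
t: 11.3
tool_pos: [0.4908, -0.0803, 0.0347]
orientation: [-0.0, 0.999, -0.054, -0.0]
ft_force: [-0.6, 0.6, -2.5]
finger_gap: 0.015
finger_force: 58.9
```

Run:
```python
from h import *
f=manip.grab_frame("wrist");cv2.imwrite("pics/w3.png",f["img"][:200,:,::-1])
s=manip.read_state();print(s["tool_pos"],s["orientation"],s["ft_force"])
b=np.array([.61295,-.09446,.0205]);un=np.array([np.cos(-.108),np.sin(-.108),0]);print((b-s["tool_pos"])@un)
```

```text
[ 0.49080428 -0.08031918  0.03477168] [-5.62085055e-06  9.98564507e-01 -5.35623391e-02 -2.94665854e-05] [-0.64674144 -0.02604772 -1.87968778]
0.12295829967735766
```

View pics/w3.png

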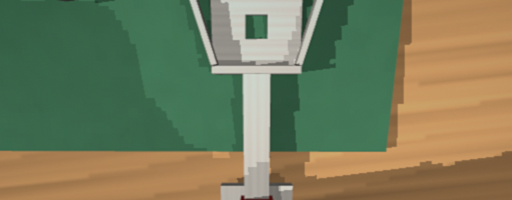

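Picture: spoon is over the plate, hole still at (257,26), so no slip. Foot is short of the plate edge.

Emit:
move_arm:
  plan: [0.3,0,0,0,0,0,0.6,0,0,0,0,0,0.9,0,0,0,0,0,1.2,0,0,0,0,0,1.5,0,0,0,0,0]

```text
t: 11.98
tool_pos: [0.506, -0.082, 0.0348]
orientation: [0.0, 0.999, -0.054, 0.0]
ft_force: [-0.0, -0.9, -2.0]
finger_gap: 0.0151
finger_force: 58.9
```

Emit:
move_arm:
  plan: [0.3,0,0,0,0,0,0.6,0,0,0,0,0,0.8,0,0,0,0,0,1,0,0,0,0,0,1.1,0,0,0,0,0]

```text
t: 12.6
tool_pos: [0.5164, -0.0831, 0.0346]
orientation: [-0.0, 0.999, -0.054, -0.0]
ft_force: [-2.4, 0.1, -2.9]
finger_gap: 0.0154
finger_force: 58.9
```

Run:
```python
from h import *
f=manip.grab_frame("wrist");g=manip.grab_frame("top")
cv2.imwrite("pics/w4.png",np.vstack([f["img"][:190,:,::-1],cv2.resize(g["img"][140:230,200:356],(512,295))[:,:,::-1]]))
s=manip.read_state();print(s["tool_pos"],s["orientation"],s["ft_force"])
b=np.array([.61295,-.09446,.0205]);un=np.array([np.cos(-.108),np.sin(-.108),0]);print((b-s["tool_pos"])@un)
```

```text
[ 0.51638647 -0.08305067  0.03463713] [-7.92649559e-05  9.98563395e-01 -5.35815856e-02 -3.91459200e-04] [-0.85617551 -0.51958287 -2.79085409]
0.09723073589231564
```

View pics/w4.png

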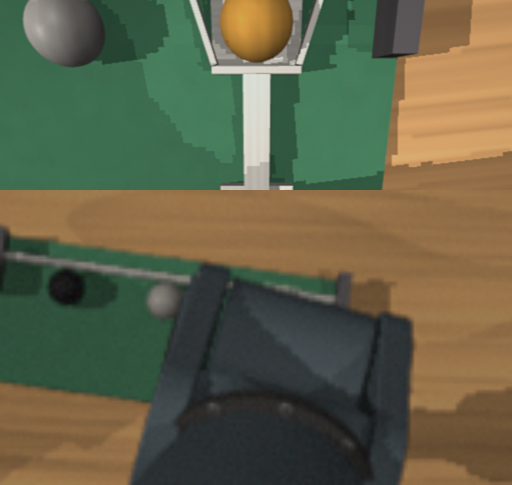

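Picture: brass ball sits in the spoon at (257,25), centred between the walls.

Run:
```python
from h import *
f=manip.grab_frame("wrist");s=manip.read_state();w,x,y,z=s["orientation"];R0=Ro.from_quat([x,y,z,w])
for r,dz in((25,.0116),(26,.0116+.0145)): 
    p=px2w(f,257,r,z=s["tool_pos"][2]-(dz if r==26 else .0117));print(r,R0.inv().apply(p-s["tool_pos"]))
for l in("spoon_pocket","brass_ball_center"):
    for q in manip.mark_of(f,l)[:1]: print(l,q["conf"],q["position"])
K=f["intrinsics"];print(K[0,0],K[1,2])
```

```text
25 [0.09745645 0.00019068 0.01163046]
26 [0.09919336 0.00026037 0.02602922]
brass_ball_center 0.67 [256.9, 23.1]
343.67822627111195 189.50500905100247
```

Emit:
move_arm:
  plan: [-0.1,0,0,0,0,0,-0.3,0,0,0,0,0,-0.6,0,0,0,0,0,-1,0,0,0,0,0,-1.4,0,0,0,0,0]

```text
t: 13.48
tool_pos: [0.5024, -0.0816, 0.0348]
orientation: [0.0, 0.999, -0.054, -0.0]
ft_force: [0.1, 0.1, -1.4]
finger_gap: 0.0153
finger_force: 58.8
```

Emit:
move_arm:
  plan: [-0.4,0,0,0,0,0,-0.8,0,0,0,0,0,-1.3,0,0,0,0,0,-1.9,0,0,0,0,0,-2.4,0,0,0,0,0]

```text
t: 14.1
tool_pos: [0.4784, -0.079, 0.0348]
orientation: [-0.0, 0.999, -0.054, -0.0]
ft_force: [0.1, 0.5, -1.6]
finger_gap: 0.0156
finger_force: 58.8
```

Emit:
move_arm:
  plan: [-0.4,0,-0.1,0,0,0,-0.8,0,-0.3,0,0,0,-1.1,0,-0.6,0,0,0,-1.4,0,-1,0,0,0,-1.6,0,-1.5,0,0,0]

```text
t: 14.72
tool_pos: [0.4628, -0.0773, 0.0501]
orientation: [-0.0, 0.999, -0.054, -0.0]
ft_force: [0.7, 0.6, -2.2]
finger_gap: 0.0151
finger_force: 58.8
```

Run:
```python
from h import *
f=manip.grab_frame("wrist")
for l in("spoon_pocket","brass_ball_center"):
    for q in manip.mark_of(f,l)[:1]: print(l,q["conf"],q["position"])
s=manip.read_state();print(s["tool_pos"],s["ft_force"])
f=manip.grab_frame("top")
for t in manip.trace(f,"cup")[:1]:
    P=cloud(f,t["region"]);P=P[P[:,2]>.052];print(P[:,2].max(),cv2.minEnclosingCircle((P[:,:2]*1000).astype(np.float32)))
```

```text
brass_ball_center 0.92 [255.5, 20.6]
[ 0.46316086 -0.07737437  0.05014038] [ 0.74207426  0.1295124  -2.11309937]
0.06678135681446086 ((433.2587585449219, 338.7205505371094), 55.27977752685547)
```

Emit:
move_arm:
  plan: [0,0,-1,0,0,0,0,0,-2.5,0,0,0,0,0,-4.5,0,0,0,0,0,-6.5,0,0,0,0,0,-7.5,0,0,0]

```text
t: 15.6
tool_pos: [0.4635, -0.0775, 0.1265]
orientation: [0.0, 0.999, -0.054, 0.001]
ft_force: [-0.3, -0.4, -2.1]
finger_gap: 0.0155
finger_force: 58.9
```

Run:
```python
from h import *
s=manip.read_state();p0=s["tool_pos"];p1=np.array([.324,.254,.125])
for k in range(1,4):
    a=k/3; q=np.array(p0)*(1-a)+p1*a; yaw=-.108+a*(.664+.108)
    print(row(q,yaw,s=s)); Rt=Ro.from_euler("z",yaw)*Ro.from_euler("x",np.pi)
    x,y,z,w=Rt.as_quat(); s={"tool_pos":q,"orientation":[w,x,y,z]}
```

```text
(array([ -5.81, -10.49,   0.03]), array([ 0.001, -0.002, -0.256]))
(array([ -2.95, -11.62,   0.05]), array([ 0.   ,  0.   , -0.257]))
(array([  0.1 , -11.99,   0.05]), array([ 0.   ,  0.   , -0.257]))
```

Emit:
move_arm:
  plan: [-0.6,-1,0,0,0,-0.03,-1.6,-3,0,0,0,-0.08,-3,-5.5,0,0,0,-0.14,-4.4,-8,0,0,0,-0.2,-5.8,-10.5,0,0,0,-0.256]

```text
t: 16.23
tool_pos: [0.4152, 0.0345, 0.1242]
orientation: [-0.0, 0.997, 0.076, -0.001]
ft_force: [0.5, -0.6, -1.9]
finger_gap: 0.0151
finger_force: 58.8
```

Emit:
move_arm:
  plan: [-0.6,-2.3,0,0,0,-0.05,-1.2,-4.6,0,0,0,-0.1,-1.8,-7,0,0,0,-0.15,-2.4,-9.3,0,0,0,-0.2,-2.9,-11.6,0,0,0,-0.256]

```text
t: 16.85
tool_pos: [0.3693, 0.1445, 0.1242]
orientation: [0.0, 0.979, 0.203, -0.001]
ft_force: [0.2, 1.2, -2.0]
finger_gap: 0.0155
finger_force: 58.8
```

Emit:
move_arm:
  plan: [0,-2.8,0,0,0,-0.06,0,-5.6,0,0,0,-0.12,0,-8.4,0,0,0,-0.18,0.1,-10.8,0,0,0,-0.23,0.1,-12,0,0,0,-0.256]

```text
t: 17.48
tool_pos: [0.3231, 0.2551, 0.1243]
orientation: [0.0, 0.945, 0.326, -0.001]
ft_force: [0.9, 0.1, -1.8]
finger_gap: 0.0151
finger_force: 58.8
```

Run:
```python
from h import *
f=manip.grab_frame("wrist")
for l in("spoon_pocket","brass_ball_center"):
    for q in manip.mark_of(f,l)[:1]: print(l,q["conf"],q["position"])
s=manip.read_state();print(s["tool_pos"],s["joint_pos"])
f=manip.grab_frame("side");save(f,"s2.png")
phi=.664;c=np.array([.433,.339,0]);u=np.array([np.cos(phi),np.sin(phi),0]);L=c-.015*u;L[2]=.08
off=np.array([.123,0,.0283]) # lip end in tool frame
for d in(0,12,24,36,48):
    Rt=Ro.from_euler("z",phi)*Ro.from_euler("y",np.radians(d))*Ro.from_euler("x",np.pi)
    print(d,row(L-Rt.apply(off),phi,np.radians(d)))
```

```text
spoon_pocket 0.4 [255.3, 272.4]
brass_ball_center 0.65 [258.2, 19.3]
[0.32390082 0.2542848  0.12449529] [ 5.52474063e-01  2.68898152e-01  2.08994552e+00 -1.44081609e-04
  7.83482852e-01  1.46176524e+00]
0 (array([0.01, 0.01, 1.63]), array([ 0.   ,  0.001, -0.003]))
12 (array([ 0.87,  0.01, -0.87]), array([-0.   , -0.209, -0.003]))
24 (array([ 2.22,  0.01, -3.13]), array([-0.001, -0.418, -0.003]))
36 (array([ 4.02, -0.  , -5.06]), array([-0.001, -0.628, -0.003]))
48 (array([ 6.18, -0.01, -6.58]), array([-0.001, -0.837, -0.003]))
```

View pics/s2.png

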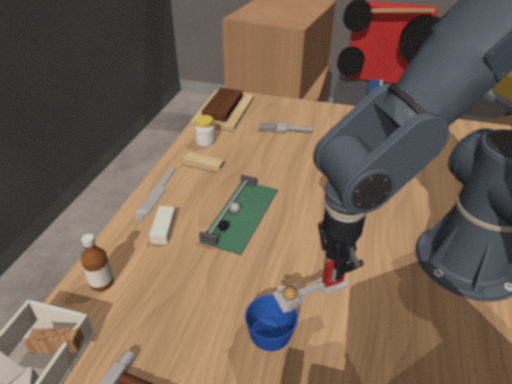

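Picture: the ball is in the spoon at (290,293), just above the cup's near rim at (272,320).

Emit:
move_arm:
  plan: [0,0,0.8,0,0,0,0,0,1.6,0,0,0,0.4,0,0.4,0,-0.105,0,0.9,0,-0.9,0,-0.209,0,1.5,0,-2,0,-0.314,0]

```text
t: 18.3
tool_pos: [0.3365, 0.2634, 0.1448]
orientation: [0.051, 0.934, 0.32, -0.149]
ft_force: [0.2, -0.2, -1.5]
finger_gap: 0.0149
finger_force: 58.9
```

```bash
cat > p.py <<'E'
from h import *
import sys
phi=.664;c=np.array([.433,.339,0]);u=np.array([np.cos(phi),np.sin(phi),0]);L=c-.015*u;L[2]=.08
off=np.array([.123,0,.0283])
for d in map(float,sys.argv[1:]):
    Rt=Ro.from_euler("z",phi)*Ro.from_euler("y",np.radians(d))*Ro.from_euler("x",np.pi)
    print(d,row(L-Rt.apply(off),phi,np.radians(d)))
E
python3 p.py 26 34 42 48 52
```

```text
26.0 (array([ 0.44, -0.01, -1.68]), array([-0.001, -0.136, -0.004]))
34.0 (array([ 1.18, -0.01, -3.28]), array([-0.002, -0.276, -0.004]))
42.0 (array([ 2.13, -0.02, -4.76]), array([-0.002, -0.416, -0.003]))
48.0 (array([ 2.98, -0.02, -5.77]), array([-0.002, -0.52 , -0.003]))
52.0 (array([ 3.6 , -0.02, -6.4 ]), array([-0.002, -0.59 , -0.003]))
```

Emit:
move_arm:
  plan: [0.4,0,-1.7,0,-0.136,0,1.2,0,-3.3,0,-0.276,0,2.1,0,-4.8,0,-0.416,0,3,0,-5.8,0,-0.52,0,3.2,0,-6,0,-0.55,0]

```text
t: 18.92
tool_pos: [0.3754, 0.2937, 0.1904]
orientation: [0.136, 0.859, 0.294, -0.397]
ft_force: [-0.8, -0.4, -1.5]
finger_gap: 0.015
finger_force: 59.0
```

Emit:
move_arm:
  plan: [0,0,0,0,0,0,0,0,0,0,0,0,0,0,0,0,0,0,0,0,0,0,0,0,0,0,0,0,0,0]

```text
t: 19.55
tool_pos: [0.3748, 0.2936, 0.1921]
orientation: [0.136, 0.859, 0.295, -0.396]
ft_force: [-0.4, 0.7, -1.4]
finger_gap: 0.0153
finger_force: 59.0
```

Run:
```python
from h import *
f=manip.grab_frame("side");cv2.imwrite("pics/s3.png",cv2.resize(f["img"][200:384,180:400,::-1],None,fx=2.5,fy=2.5))
for n,g in(("side",f),("wrist",manip.grab_frame("wrist")),("top",manip.grab_frame("top"))):
    for q in manip.mark_of(g,"brass_ball_center")[:1]: print(n,q["conf"],q["position"],px2w(g,*q["position"],z=.02))
```

```text
side 0.53 [274.0, 333.1] [0.42236162 0.34991529 0.02      ]
top 0.48 [105.4, 246.7] [0.42149702 0.34380835 0.02      ]
```

View pics/s3.png

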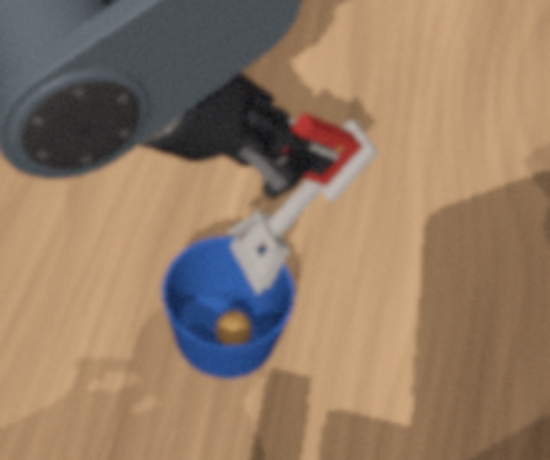

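Picture: brass ball lies in the upright cup at crop (233,326), and the spoon is empty.

Run:
```python
from h import *
s=manip.read_state()
def nxt(q,y,p):
    global s
    print(row(q,y,p,s=s)); x,yy,z,w=(Ro.from_euler("z",y)*Ro.from_euler("y",p)*Ro.from_euler("x",np.pi)).as_quat(); s={"tool_pos":np.array(q),"orientation":[w,x,yy,z]}
nxt([.36,.28,.26],.664,.83)
nxt([.35,.18,.2],.43,.4)
nxt([.36,.08,.12],.2,0)
```

```text
(array([-6.48,  0.17, -2.89]), array([-0.002,  0.034, -0.002]))
(array([-0.26,  7.26,  9.18]), array([0.136, 0.428, 0.193]))
(array([0.11, 9.51, 8.64]), array([0.046, 0.398, 0.227]))
```

Emit:
move_arm:
  plan: [-2,0,-0.9,0,0,0,-4,0,-1.8,0,0,0,-6,0,-2.7,0,0.02,0,-6.5,0.2,-2.9,0,0.034,0,-6.5,0.2,-2.9,0,0.034,0]

```text
t: 20.48
tool_pos: [0.3602, 0.2795, 0.2609]
orientation: [0.131, 0.866, 0.297, -0.381]
ft_force: [0.2, 0.2, -2.1]
finger_gap: 0.015
finger_force: 59.0
```

Emit:
move_arm:
  plan: [0,1.5,1.8,0.03,0.09,0.04,-0.1,3,3.6,0.06,0.18,0.08,-0.2,4.5,5.5,0.08,0.26,0.12,-0.2,6,7.4,0.11,0.35,0.16,-0.3,7.3,9.2,0.136,0.428,0.193]

```text
t: 21.1
tool_pos: [0.3494, 0.1783, 0.1995]
orientation: [0.042, 0.958, 0.207, -0.194]
ft_force: [0.5, 0.5, -1.7]
finger_gap: 0.0157
finger_force: 59.0
```

Emit:
move_arm:
  plan: [0,2,1.8,0.01,0.08,0.05,0,4,3.6,0.02,0.16,0.09,0,6,5.4,0.03,0.24,0.14,0.1,8,7,0.04,0.32,0.18,0.1,9.5,8.6,0.046,0.398,0.227]

```text
t: 21.72
tool_pos: [0.3592, 0.0784, 0.12]
orientation: [0.0, 0.995, 0.097, 0.001]
ft_force: [1.4, -0.4, -2.5]
finger_gap: 0.0157
finger_force: 59.0
```

Run:
```python
from h import *
print(row([.36,.08,.032],.2)); print(manip.read_state()["tool_pos"])
```

```text
(array([ 0.1 , -0.15,  8.8 ]), array([ 0.   , -0.001, -0.005]))
[0.35919218 0.07836676 0.12003503]
```

Emit:
move_arm:
  plan: [0,0,2,0,0,0,0,0,4,0,0,0,0,0,6,0,0,0,0,0,8,0,0,0,0,0,8.8,0,0,0]

```text
t: 22.35
tool_pos: [0.3586, 0.079, 0.0317]
orientation: [0.0, 0.995, 0.098, -0.001]
ft_force: [-0.1, -0.8, -1.5]
finger_gap: 0.0155
finger_force: 59.0
```

Emit:
move_arm:
  plan: [0,0,0.1,0,0,0,0,0,0.2,0,0,0,0,0,0.3,0,0,0,0,0,0.4,0,0,0,0,0,0.4,0,0,0]

```text
t: 22.98
tool_pos: [0.3594, 0.0791, 0.0288]
orientation: [0.0, 0.995, 0.098, 0.0]
ft_force: [0.4, -0.0, -1.0]
finger_gap: 0.0155
finger_force: 59.0
```

Emit:
move_arm:
  plan: [0,0,0.05,0,0,0,0,0,0.1,0,0,0,0,0,0.1,0,0,0,0,0,0.1,0,0,0,0,0,0.1,0,0,0]

```text
t: 23.6
tool_pos: [0.3596, 0.0792, 0.0282]
orientation: [0.0, 0.995, 0.098, 0.0]
ft_force: [-2.1, 0.2, 10.5]
finger_gap: 0.0154
finger_force: 61.0
```

Emit:
move_arm:
  plan: [0,0,0,0,0,0,0,0,0,0,0,0,0,0,0,0,0,0,0,0,0,0,0,0,0,0,0,0,0,0]
  gripper: 1

```text
t: 24.22
tool_pos: [0.3594, 0.0791, 0.0278]
orientation: [0.0, 0.995, 0.098, -0.0]
ft_force: [-0.1, -0.1, -0.1]
finger_gap: 0.0855
finger_force: 0.0
```

Emit:
move_arm:
  plan: [0,0,0,0,0,0,0,0,-1,0,0,0,0,0,-3,0,0,0,0,0,-6,0,0,0,0,0,-11,0,0,0]

```text
t: 24.85
tool_pos: [0.3586, 0.0791, 0.1388]
orientation: [0.0, 0.995, 0.098, -0.001]
ft_force: [1.2, 0.1, 0.4]
finger_gap: 0.0854
finger_force: 0.0
```

Emit:
move_arm:
  plan: [0,0,-3,0,0,0,0,0,-5,0,0,0,0,0,-5,0,0,0,0,0,-5,0,0,0,0,0,-5,0,0,0]

```text
t: 25.48
tool_pos: [0.3589, 0.0791, 0.187]
orientation: [0.0, 0.995, 0.098, -0.001]
ft_force: [0.0, -0.1, -0.2]
finger_gap: 0.0855
finger_force: 0.0
```

Run:
```python
from h import *
f=manip.grab_frame("side");save(f,"s4.png");print(manip.read_state()["t"])
```

```text
25.525
```

View pics/s4.png

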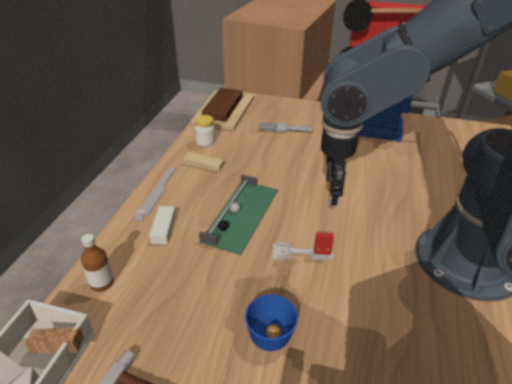

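Picture: spoon stands free at (305,248), ball is in the upright cup at (273,330), and the gripper is clear.

```bash
python3 -c "
from bench import manip
print(manip.close_job())"
```

```text
the job is handed in; nothing more can be done
None
```

The job is handed in at about 25.5 s: the brass ball is in the upright blue cup, the spoon stands on the bench clear of the rack, and the arm touches nothing; the judge returned no verdict.

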